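# Set the speed lever to its third click and press start

### The job

Set the bench speed controller and start it: with the fingertips push its paddle lever out of the smooth off run, count the clicks, and stop in the third notch without ever going on into the fourth. With the lever resting there, press the start button down and let it spring up again. Only push and press: do not pinch the lever, and leave the things lying round the controller where they are.

Things in the scene. Friction and masses are not known exactly. Their poses are not given: they have to be found in the camera images.
- controller: Grey steel speed controller fixed to the bench, 120 (its x) by 280 (its y) by 60 mm high; origin at the centre of its underside, x away from the robot at yaw 0, y along the slot (at x = 0) from the off end to the fast end, z up. Lines beside the slot mark the five notches, longer towards fast; a dot marks off. The button lies beyond the slot's fast end.
- lever (a joint): Slide of the paddle lever along the box's +y, m. 0 = off stop; smooth up to 0.042, where it starts somewhere and slides with about 1 N; then five spring detents: notch 1 at 0.060, 2 at 0.078, 3 at 0.096, 4 at 0.114, 5 at 0.132, a crest 9 mm before each. Up a crest takes 5 to 10 N; past it the lever snaps on into the notch by itself, the finger's force drops, and it stays there.
- lever_pad (a point): Centre of the lever's upright black paddle, 89 mm above the bench; 36 mm wide across the slot, 15 mm thick along it, from 10 to 48 mm above the box's top face; a thin stem joins it to the slot. Axes as the box's. Its face towards the off end is pushed to raise the speed.
- pad_off: Rubber pad that forms the paddle's face towards the off end (5 mm thick, 36 by 36 mm); origin at its centre. Axes as the box's.
- pad_fast: The same pad on the face towards the fast end. Touching both pads firmly at once counts as pinching.
- third_mark (a point): Point on the slot, on the box's top face, over which the middle of the paddle stands when the lever is in the third notch.
- start_button (a joint): Travel of the start button in m: 0 = up, 0.006 = fully down; it presses straight down against a spring, about 5 N fully down, and springs back.
- start_button_top (a point): Centre of the top of the round black start button, 30 mm in diameter, in a dark collar on the top face of the box.
- sanding_block: Loose sanding block, 64 x 112 x 36 mm, lying behind the box; origin at the centre of its underside. Bystander.
- offcut: Loose pale wooden offcut, 45 x 130 x 30 mm, lying in front of the box; origin at the centre of its underside. Bystander.
- round_tin: Loose round tin of screws, 90 mm across, 29 mm high, lying past the button end of the box; origin at the centre of its underside. Bystander.

How it is judged:
By the outcome, as a careful person would: the job done as asked, in the order asked, and still so for the second after the job is handed in, with the robot touching nothing.
It also fails if it takes over 64 s, if anything falls off the work surface, if the arm or the gripper's body presses on something with over 40 N, if the wrist force passes 120 N, or if a joint passes its speed limit or range.

### The arm

A 6-joint arm with a two-finger parallel gripper is mounted at the origin on a cart in front of the work surface, level with it; the furniture and walls round the work are solid. World frame = base frame: x ahead of the robot, y to its left, z up, the work surface at z = 0. Lengths are in m, angles in rad, forces in N, time in s.
With the tool pointing down it reaches from about 0.375 to 0.75 m from the base axis. Payload 9 kg.
Tool frame: the origin (TCP) lies on the mounting face of the last link; the fingertips stand 173 mm ahead of it and the grasp point (between the pads) lies r.pinch_z ahead of it (r.pinch_z is the distance from the TCP to the grasp point, in m); z points along the fingers, y is the direction in which the jaws open and shut (so a half turn about z gives the same grasp; the last joint's range is limited). The gripper opens to 85 mm and grips with 20 to 120 N. Pads are 22 mm wide; open, the fingers measure 114 mm over their backs; the gripper's body (76 mm by 85 mm) begins 54 mm behind the grasp point. The pads swing forward as they close: fully open they stand 13 mm farther back than shut.
Start: joints at [-1.381, 0.104, 0.097, 1.564, 0, 1.353], TCP at [0.238, -0.551, 0.405] pointing down, gripper open.
Joint ranges: [-2.99, 2.99], [-0.84, 1.86], [-1.1, 1.16], [-1.84, 2.11], [-1.51, 1.56], [-3.14, 3.14]. Speed limits (rad/s): [2.22, 2.22, 2.57, 3.14, 3.14, 3.14].

### API

Orientations are given as [roll, pitch, yaw] about the fixed x, y, z axes, in that order (R = Rz(yaw) Ry(pitch) Rx(roll)).
In Python, from cell import telemetry, get_image, get_calibration, r gives the robot as it stands. The module is installed in compiled form; this text tells all that it offers.
- The arm moves only by the tool carry_out, never from a script. Its argument "increments" is a list of rows, each an object of numbers: "tx", "ty", "tz": the shift along the tool's x, y, z in cm; "wx", "wy", "wz": the turn, a rotation vector about the tool's x, y, z in rad; "hand": the opening in per cent of the stroke, from 0 (shut) to 100 (fully open). In form: [{"tx": .., "ty": .., "tz": .., "wx": .., "wy": .., "wz": .., "hand": ..}, ...]. A call has 1 to 5 rows; each row shifts and turns the pose as measured when the row begins, along the tool's axes as they then stand; what a row does not reach is not made up. A row lasts 1/12 s, in which the tool goes at most 41.7 mm and 7.16 degrees, less where a joint would pass 70% of its speed; a pose out of reach is approached as far as the arm can. A call is refused whole if a number of a shift passes 4.17 or a number of a turn 0.125, either way. A call with a gripper value outside its range is refused whole. The fingers move at their own pace and stop on an object; "force" is the grip in N (left out, the last holds). Time passes only in rows, so rows that do not move let the fingers close. It gives the time, the measured TCP pose, the force and the opening at its end, in the units of the state.
- telemetry.get_obs(): the state, without advancing time (a new reading comes with each control period).
- get_image(name): name is "side" or "top" or "wrist"; returns the picture (480x640x3 uint8, red, green, blue); there is no depth.
- get_calibration(name): a dict with "K" (3x3 intrinsics, pixels), "rvec" (rotation vector, rad) and "tvec" (3), from world to camera coordinates, as OpenCV has them. Camera axes: x right, y down, z forward; pixel columns grow to the right and rows downward; lengths in m; the calibration is good to about 2 mm. A picture is of the moment at which its call begins: read the wrist's pose just before it. get_calibration takes no time and is no camera call; for the wrist camera it gives the pose at the moment of the call.
- r.finish_job(): hands the job in, once; it reports no verdict.
The state is a dict: "time_s": time; "joint_positions": joint angles; "joint_vel": joint speeds; "joint_torque": joint torques, N m; "position": TCP position; "tool_rot": TCP orientation; "force": force on the tool from outside, world axes, zero at the start; "torque": the same for the moment, N m; "grip_width": finger opening in m.
Only numpy, scipy, OpenCV 4.12 (cv2) and the standard library are available. Lean on these libraries where they do the work, as an engineer would, in place of code of your own. Each camera call takes 0.05 s, during which the arm holds its last target.

## Working session

There is one attempt and no reset: what is moved stays moved. The work goes in short steps, Python scripts to look and compute and a tool call to move; the robot and the scene stay as the last step left them, time stands still between calls to the robot, and variables do not carry over. Pictures are saved under pics/ and viewed, and the job is handed in when it is done.

Besides the shell and the picture viewer there is one more tool, called after "Emit:" by a JSON object that holds its "method" and its "body". carry_out: Moves the arm, as the interface text tells. Its arguments: {"type":"object","properties":{"increments":{"type":"array","items":{"type":"object","properties":{"tx":{"type":"number"},"ty":{"type":"number"},"tz":{"type":"number"},"wx":{"type":"number"},"wy":{"type":"number"},"wz":{"type":"number"},"hand":{"type":"number"}}}},"force":{"type":"number"}},"required":["increments"]}

```bash
mkdir -p pics; ls
python3 - <<'E'
from cell import telemetry,get_image,get_calibration,r
import cv2,numpy as np
print(telemetry.get_obs(), r.pinch_z)
for n in("top","side"):
    im=get_image(n);cv2.imwrite(f"pics/{n}0.png",im[:,:,::-1])
    c=get_calibration(n);print(n,c)
    R=cv2.Rodrigues(np.array(c['rvec']))[0];print(-R.T@np.array(c['tvec']).ravel(), R)
E
```

```text
pics
{'time_s': 0.0, 'joint_positions': array([-1.38068810e+00,  1.04674814e-01,  9.64434160e-02,  1.56388846e+00,
        7.96912175e-06,  1.35307450e+00]), 'joint_vel': array([ 0.00055293, -0.0008518 , -0.00063771, -0.00160966,  0.00127081,
        0.00051514]), 'joint_torque': array([ 4.49689896e-04, -5.56927085e+01,  5.03651905e+01,  1.67868583e-02,
       -2.33647270e-04, -2.51660623e-05]), 'position': array([ 0.23794701, -0.5506786 ,  0.40392228]), 'tool_rot': array([-3.14030208e+00, -2.93672394e-04,  4.07829853e-01]), 'force': array([ 0.13059451, -0.79043581,  0.98421065]), 'torque': array([ 0.00168661, -0.0454556 , -0.02355728]), 'grip_width': 0.08522239915487353} 0.1547
top {'K': array([[592.51141408,   0.        , 311.14765896],
       [  0.        , 592.51141408, 240.83268856],
       [  0.        ,   0.        ,   1.        ]]), 'rvec': array([ 2.12998323, -2.16862792,  0.13889102]), 'tvec': array([0.0652731 , 0.54604386, 1.1215212 ])}
[0.39190783 0.05070848 1.1849351 ] [[-0.01754137 -0.99982503 -0.00649731]
 [-0.99082745  0.01825362 -0.13389462]
 [ 0.13398979  0.00408902 -0.99097428]]
side {'K': array([[591.4215861 ,   0.        , 324.45869765],
       [  0.        , 591.4215861 , 241.5624284 ],
       [  0.        ,   0.        ,   1.        ]]), 'rvec': array([ 0.38818382, -2.45291625,  1.61681739]), 'tvec': array([0.53928165, 0.09476082, 0.9356019 ])}
[0.25363381 0.94926725 0.45794848] [[-0.95011397 -0.31186394 -0.00493157]
 [-0.11841909  0.37530869 -0.91930425]
 [ 0.28854871 -0.87285982 -0.39351667]]
```

View pics/top0.png

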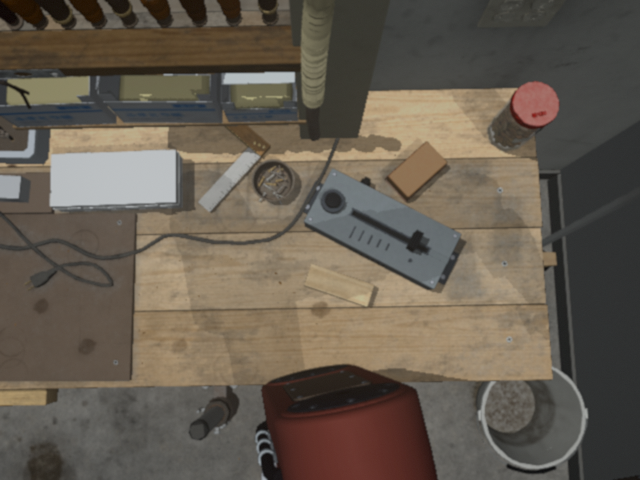

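View pics/side0.png

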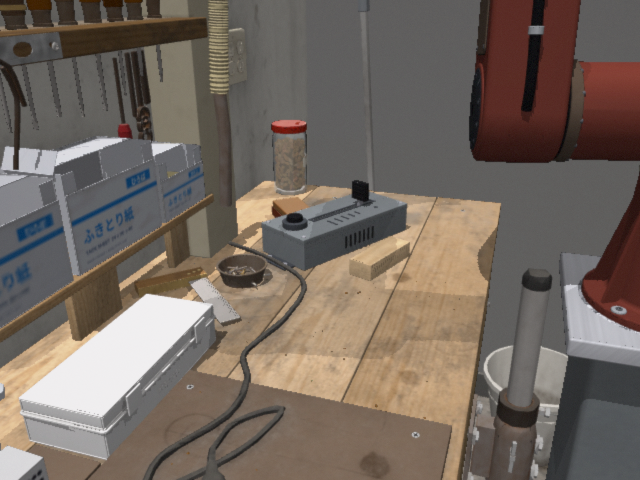

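The top view shows the controller with its button at about (333,200), the paddle at about (418,242), and the box running from lower right (off) to upper left (fast). I'll zoom in for precise features.

Run:
```python
import cv2
a=cv2.imread("pics/top0.png")[150:310,290:480];cv2.imwrite("pics/top0z.png",cv2.resize(a,None,fx=4,fy=3.75*1.0667*0+4 if 0 else 3.75,interpolation=cv2.INTER_CUBIC)[:600])
a=cv2.imread("pics/side0.png")[170:270,255:415];cv2.imwrite("pics/side0z.png",cv2.resize(a,None,fx=5,fy=5,interpolation=cv2.INTER_CUBIC))
```

```text
(no output)
```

View pics/top0z.png

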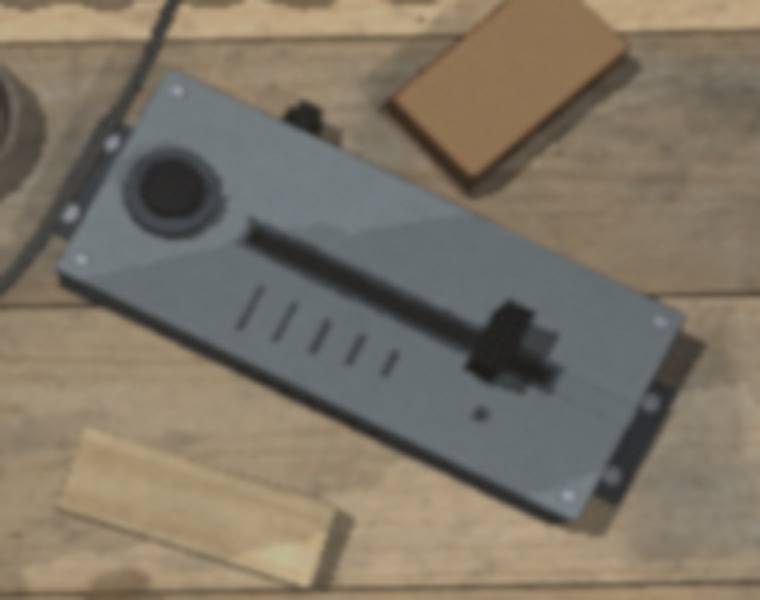

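View pics/side0z.png

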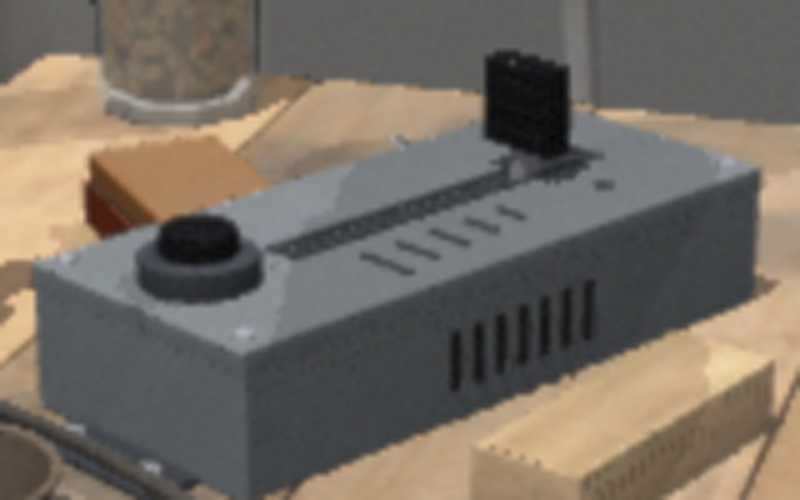

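The zoomed views show the face corners at about (172,72), (683,318), (572,520) and (60,268). They also show the five notch lines, the off dot at (481,414) and the button at (172,188). Next I cast rays.

```bash
cat > h.py <<'E'
from cell import telemetry,get_image,get_calibration,r
import cv2,numpy as np
def ray(n,uv,c=None):
    c=c or get_calibration(n);R=cv2.Rodrigues(np.array(c['rvec']))[0];o=-R.T@np.ravel(c['tvec'])
    d=R.T@np.linalg.inv(c['K'])@np.array([uv[0],uv[1],1.]);return o,d
def plane(n,uv,z,c=None):
    o,d=ray(n,uv,c);return o+d*(z-o[2])/d[2]
def tri(n1,a,n2,b):
    o,d=ray(n1,a);p,e=ray(n2,b);d=d/np.linalg.norm(d);e=e/np.linalg.norm(e)
    s=np.linalg.lstsq(np.c_[d,-e],p-o,rcond=None)[0];x,y=o+s[0]*d,p+s[1]*e;return (x+y)/2,np.linalg.norm(x-y)
def proj(n,P):
    c=get_calibration(n);return cv2.projectPoints(np.array(P,float).reshape(-1,3),np.array(c['rvec']),np.array(c['tvec']),c['K'],None)[0].reshape(-1,2)
def zt(u,v):return((u+.5)/4-.5+290,(v+.5)/3.75-.5+150)
def zs(u,v):return((u+.5)/5-.5+255,(v+.5)/5-.5+170)
E
python3 - <<'E'
from h import *
T=dict(A=(172,72),B=(683,318),C=(572,520),D=(60,268))
P={k:plane("top",zt(*v),.06) for k,v in T.items()}
S=dict(A=(35,262),B=(757,170),D=(243,352),)  # side corners: guess
for k,v in P.items():print(k,v.round(4))
print("lens",[np.linalg.norm(P[a]-P[b]).round(4) for a,b in("AB","BC","CD","DA")],"ctr",(sum(P.values())/4).round(4))
for a,b in("BA","CD"):
    d=P[a[1]]-P[a[0]] if 0 else P[b if 0 else 'A']-P['B'] if a=='B' else P['D']-P['C'];print(np.degrees(np.arctan2(-d[0],d[1])))
print("short",[np.degrees(np.arctan2(*(P[b]-P[a])[[1,0]])) for a,b in("DA","CB")])
for k,v in dict(btn=((172,188),.075),dot=((481,414),.06),l5=((249,308),.06),l3=((320,336),.06),l1=((390,363),.06),l4=((285,321),.06),pad=((508,325),.108)).items():
    print(k,plane("top",zt(*v[0]),v[1]).round(4))
print("tri btn",tri("top",zt(172,188),"side",zs(199,238)))
print("tri D",tri("top",zt(60,268),"side",zs(243,352)),tri("top",zt(172,72),"side",zs(37,263)))
E
```

```text
A [0.6847 0.011  0.06  ]
B [ 0.5511 -0.2307  0.06  ]
C [ 0.4491 -0.173   0.06  ]
D [0.5826 0.0672 0.06  ]
lens [np.float64(0.2762), np.float64(0.1172), np.float64(0.2748), np.float64(0.1166)] ctr [ 0.5669 -0.0813  0.06  ]
-28.927845134802013
-29.05369511983718
short [np.float64(-28.811489060938268), np.float64(-29.502372735456692)]
btn [0.6203 0.0129 0.075 ]
dot [ 0.5036 -0.1321  0.06  ]
l5 [ 0.5601 -0.0231  0.06  ]
l3 [ 0.545  -0.0567  0.06  ]
l1 [ 0.5305 -0.0897  0.06  ]
l4 [ 0.5531 -0.0402  0.06  ]
pad [ 0.5423 -0.1384  0.108 ]
tri btn (array([0.62012754, 0.01304043, 0.07656837]), np.float64(0.0003675354721723764))
tri D (array([0.58332892, 0.06739454, 0.05830428]), np.float64(0.0009889018994707877)) (array([0.68553675, 0.01113187, 0.05842219]), np.float64(0.0008658331335340614))
```

Emit:
{"method": "carry_out", "body": {"increments": [{"tx": 3.4,"ty": -2.0,"wz": -0.11,"hand": 0},{"tx": 3.6,"ty": -1.6,"wz": -0.11,"hand": 0},{"tx": 3.8,"ty": -1.2,"wz": -0.11,"hand": 0},{"tx": 3.9,"ty": -0.8,"wz": -0.11,"hand": 0},{"tx": 4.0,"ty": -0.3,"wz": -0.11,"hand": 0}], "force": 40}}

```text
invalid input at $.increments[0]: expected keys tx, ty, tz, wx, wy, wz, hand
```

Emit:
{"method": "carry_out", "body": {"increments": [{"tx": 3.4,"ty": -2.0,"tz": 0,"wx": 0,"wy": 0,"wz": -0.11,"hand": 0},{"tx": 3.6,"ty": -1.6,"tz": 0,"wx": 0,"wy": 0,"wz": -0.11,"hand": 0},{"tx": 3.8,"ty": -1.2,"tz": 0,"wx": 0,"wy": 0,"wz": -0.11,"hand": 0},{"tx": 3.9,"ty": -0.8,"tz": 0,"wx": 0,"wy": 0,"wz": -0.11,"hand": 0},{"tx": 4.0,"ty": -0.3,"tz": 0,"wx": 0,"wy": 0,"wz": -0.11,"hand": 0}], "force": 40}}

```text
time_s: 0.52
position: [0.3542, -0.3904, 0.3995]
tool_rot: [-3.136, -0.003, 0.966]
force: [0.5, 0.6, 0.3]
grip_width: 0.026
```

```bash
cat >> h.py <<'E'
from scipy.spatial.transform import Rotation as Ro
C=np.array([0.567,-0.0813]);YAW=np.radians(-29.05)
UX=np.array([np.cos(YAW),np.sin(YAW)]);UY=np.array([-np.sin(YAW),np.cos(YAW)])
def b2w(x,y):return C+x*UX+y*UY
def todo(x,y,z,yaw=YAW+np.pi/2):
    o=telemetry.get_obs();R=Ro.from_euler('xyz',o['tool_rot']);G=Ro.from_euler('xyz',[np.pi,0,yaw])
    d=R.inv().apply(np.array([x,y,z])-o['position'])*100;w=(R.inv()*G).as_rotvec()
    p=o['position'][:2]-C
    print('t',round(o['time_s'],2),'pos',o['position'].round(4),'box xy',(p@UX).round(4),(p@UY).round(4),'cm',d.round(2),'rot',w.round(4),'F',o['force'].round(2),'w',o['grip_width'].round(4))
E
python3 - <<'E'
from h import *
print(b2w(0,-.106)); todo(*b2w(0,-.106),.36)
E
```

```text
[ 0.5155293  -0.17396481]Traceback (most recent call last):
  File "<stdin>", line 2, in <module>
  File "h.py", line 23, in todo
    print('t',round(o['time_s'],2),'pos',o['position'].round(4),'box xy',(p@UX).round(4),(p@UY).round(4),'cm',d.round(2),'rot',w.round(4),'F',o['force'].round(2),'w',o['grip_width'].round(4))
                                                                                                                                                                      ^^^^^^^^^^^^^^^^^^^^^
AttributeError: 'float' object has no attribute 'round'
```

```bash
sed -i "s/o\['grip_width'\].round(4)/round(o['grip_width'],4)/" h.py
python3 - <<'E'
from h import *
todo(*b2w(0,-.106),.36)
E
```

```text
t 0.52 pos [ 0.3542 -0.3904  0.3995] box xy -0.0359 -0.3735 cm [26.96  0.99  4.02] rot [-0.0054 -0.0028 -0.0977] F [0.48 0.64 0.26] w 0.026
```

Emit:
{"method": "carry_out", "body": {"increments": [{"tx": 3.8,"ty": 0.1,"tz": 0.6,"wx": -0.005,"wy": -0.003,"wz": -0.1,"hand": 0},{"tx": 3.8,"ty": 0.5,"tz": 0.6,"wx": 0,"wy": 0,"wz": 0,"hand": 0},{"tx": 3.8,"ty": 0.5,"tz": 0.6,"wx": 0,"wy": 0,"wz": 0,"hand": 0},{"tx": 3.8,"ty": 0.5,"tz": 0.6,"wx": 0,"wy": 0,"wz": 0,"hand": 0},{"tx": 3.8,"ty": 0.5,"tz": 0.6,"wx": 0,"wy": 0,"wz": 0,"hand": 0}]}}

```text
time_s: 0.93
position: [0.47, -0.2264, 0.3686]
tool_rot: [3.141, 0.001, 1.079]
force: [0.2, 0.0, 0.2]
grip_width: 0.0003
```

Run:
```python
from h import *
todo(*b2w(0,-.106),.36)
```

```text
t 0.93 pos [ 0.47   -0.2264  0.3686] box xy -0.0144 -0.1739 cm [6.77 1.54 0.86] rot [0.001  0.0006 0.0151] F [0.17 0.05 0.17] w 0.0003
```

Emit:
{"method": "carry_out", "body": {"increments": [{"tx": 3.2,"ty": 0.75,"tz": 0.4,"wx": 0,"wy": 0,"wz": 0.015,"hand": 0},{"tx": 3.0,"ty": 0.75,"tz": 0.4,"wx": 0,"wy": 0,"wz": 0,"hand": 0},{"tx": 0,"ty": 0,"tz": 0,"wx": 0,"wy": 0,"wz": 0,"hand": 0}]}}

```text
time_s: 1.18
position: [0.5162, -0.1703, 0.358]
tool_rot: [-3.14, -0.001, 1.069]
force: [0.0, 0.3, -0.7]
grip_width: -0.0001
```

Run:
```python
from h import *
todo(*b2w(0,-.106),.36)
c=get_calibration("wrist");im=get_image("wrist");cv2.imwrite("pics/w1.png",im[:,:,::-1]);import pickle;pickle.dump(c,open("w1.pkl","wb"))
im=get_image("top");cv2.imwrite("pics/t1.png",im[:,:,::-1]);im=get_image("side");cv2.imwrite("pics/s1.png",im[:,:,::-1])
```

```text
t 1.18 pos [ 0.5162 -0.1703  0.358 ] box xy -0.0012 -0.1024 cm [-0.36  0.12 -0.21] rot [-0.0017 -0.0014  0.0051] F [ 0.02  0.26 -0.67] w -0.0001
```

View pics/w1.png

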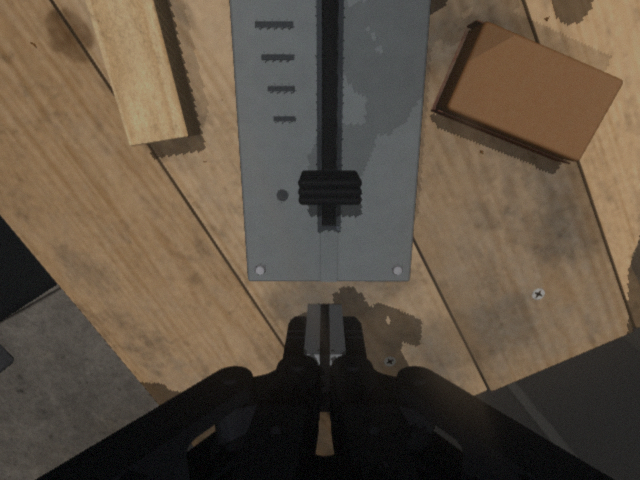

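View pics/s1.png

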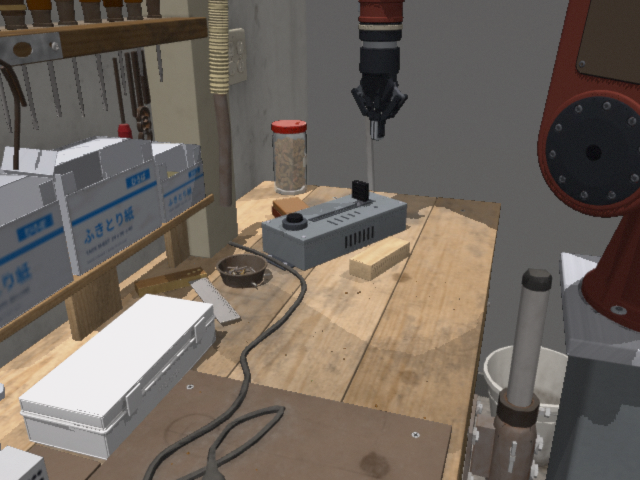

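The wrist view shows the slot centred on column 330, the paddle top at about (330,187), and notch lines 1 to 4 at rows 119, 89, 58 and 24. The tool is aligned with the box.

Run:
```python
from h import *
import pickle;c=pickle.load(open("w1.pkl","rb"))
f=lambda u,v,z:(lambda p:np.array([(p[:2]-C)@UX,(p[:2]-C)@UY]).round(4))(plane("wrist",(u,v),z,c))
for k,a in dict(n1=(284,119,.06),n2=(281,89,.06),n3=(278,58,.06),n4=(274,24,.06),dot=(282,195,.06),slotA=(330,225,.06),slotB=(330,10,.06),padtop_fast=(330,171,.108),padtop_off=(330,205,.108),padL=(299,187,.108),padR=(361,187,.108),cL=(248,281,.06),cR=(411,281,.06)).items():print(k,f(*a))
cc=c;R=cv2.Rodrigues(np.array(c['rvec']))[0];print(-R.T@np.ravel(c['tvec']))
```

```text
n1 [-0.0279 -0.0247]
n2 [-0.0293 -0.0066]
n3 [-0.0306  0.0113]
n4 [-0.0324  0.0299]
dot [-0.0306 -0.0745]
slotA [ 0.0026 -0.0958]
slotB [0.0013 0.0375]
padtop_fast [ 0.0016 -0.051 ]
padtop_off [ 0.0017 -0.0702]
padL [-0.0157 -0.06  ]
padR [ 0.019  -0.0598]
cL [-0.0577 -0.1392]
cR [ 0.0629 -0.1385]
[ 0.55636909 -0.09727904  0.32825926]
```

Emit:
{"method": "carry_out", "body": {"increments": [{"tx": 0,"ty": 0.3,"tz": 3.5,"wx": -0.002,"wy": -0.001,"wz": 0.005,"hand": 0},{"tx": 0,"ty": 0,"tz": 3.5,"wx": 0,"wy": 0,"wz": 0,"hand": 0},{"tx": 0,"ty": 0,"tz": 3.0,"wx": 0,"wy": 0,"wz": 0,"hand": 0},{"tx": 0,"ty": 0,"tz": 0,"wx": 0,"wy": 0,"wz": 0,"hand": 0}]}}

```text
time_s: 1.67
position: [0.5156, -0.1812, 0.2593]
tool_rot: [3.134, 0.003, 1.055]
force: [-1.6, -0.0, -1.6]
grip_width: 0.0001
```

Run:
```python
from h import *
todo(*b2w(0.002,-.08),.251)
```

```text
t 1.67 pos [ 0.5156 -0.1812  0.2593] box xy 0.0035 -0.1123 cm [ 3.23 -0.19  0.82] rot [ 0.008   0.0032 -0.0091] F [-1.63 -0.01 -1.59] w 0.0001
```

Emit:
{"method": "carry_out", "body": {"increments": [{"tx": 0.5,"ty": -0.2,"tz": 0.5,"wx": 0.008,"wy": 0.003,"wz": -0.009,"hand": 0},{"tx": 0.5,"ty": 0,"tz": 0.3,"wx": 0,"wy": 0,"wz": 0,"hand": 0},{"tx": 0.3,"ty": 0,"tz": 0,"wx": 0,"wy": 0,"wz": 0,"hand": 0},{"tx": 0,"ty": 0,"tz": 0,"wx": 0,"wy": 0,"wz": 0,"hand": 0}]}}

```text
time_s: 2.0
position: [0.5197, -0.1711, 0.2548]
tool_rot: [3.14, 0.0, 1.059]
force: [0.7, 0.1, 0.5]
grip_width: 0.0001
```

Run:
```python
from h import *
todo(*b2w(0.002,-.08),.251)
im=get_image("side");cv2.imwrite("pics/s2.png",cv2.resize(im[130:250,290:450,::-1],None,fx=5,fy=5))
im=get_image("wrist");cv2.imwrite("pics/w2.png",im[:,:,::-1])
todo(*b2w(0.002,-.08),.251)
```

```text
t 2.0 pos [ 0.5197 -0.1711  0.2548] box xy 0.0023 -0.1015 cm [ 2.15 -0.04  0.38] rot [ 0.0013  0.0004 -0.0044] F [0.66 0.09 0.5 ] w 0.0001
t 2.1 pos [ 0.5198 -0.1714  0.255 ] box xy 0.0025 -0.1017 cm [ 2.17 -0.06  0.4 ] rot [ 0.0022  0.0006 -0.0041] F [0.5  1.07 1.27] w -0.0001
```

View pics/s2.png

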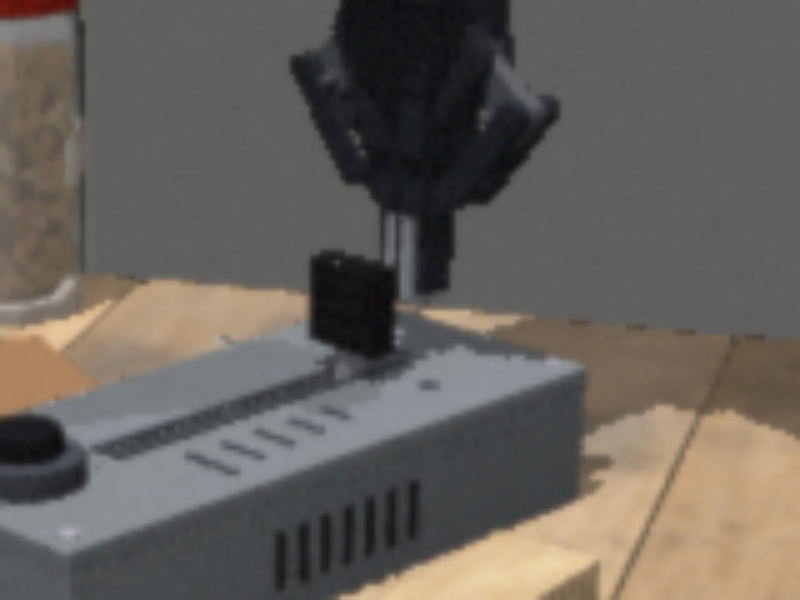

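View pics/w2.png

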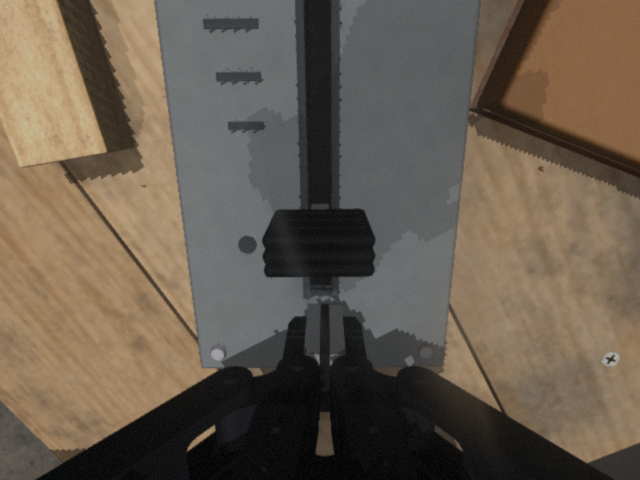

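Emit:
{"method": "carry_out", "body": {"increments": [{"tx": 0.7,"ty": 0,"tz": 0.3,"wx": 0.002,"wy": 0,"wz": -0.004,"hand": 0},{"tx": 0.7,"ty": 0,"tz": 0.1,"wx": 0,"wy": 0,"wz": 0,"hand": 0},{"tx": 0.3,"ty": 0,"tz": 0,"wx": 0,"wy": 0,"wz": 0,"hand": 0}]}}

```text
time_s: 2.35
position: [0.5294, -0.1562, 0.2531]
tool_rot: [3.138, 0.001, 1.063]
force: [-0.8, 0.1, 0.4]
grip_width: -0.0001
```

Run:
```python
from h import *
todo(*b2w(0.002,-.08),.251)
```

```text
t 2.35 pos [ 0.5294 -0.1562  0.2531] box xy 0.0035 -0.0837 cm [ 0.37 -0.15  0.21] rot [ 0.0037  0.0008 -0.0006] F [-0.79  0.08  0.44] w -0.0001
```

Emit:
{"method": "carry_out", "body": {"increments": [{"tx": 0.4,"ty": -0.1,"tz": 0.15,"wx": 0.003,"wy": 0,"wz": 0,"hand": 0},{"tx": 0.4,"ty": 0,"tz": 0,"wx": 0,"wy": 0,"wz": 0,"hand": 0},{"tx": 0.4,"ty": 0,"tz": 0,"wx": 0,"wy": 0,"wz": 0,"hand": 0}]}}

```text
time_s: 2.6
position: [0.535, -0.1451, 0.2522]
tool_rot: [3.14, 0.007, 1.063]
force: [-3.9, -5.9, 0.7]
grip_width: -0.0002
```

Run:
```python
from h import *
todo(*b2w(0.002,-.06),.251)
print('Fy box',telemetry.get_obs()['force'][:2]@UY)
```

```text
t 2.6 pos [ 0.535  -0.1451  0.2522] box xy 0.003 -0.0713 cm [ 1.13 -0.1   0.12] rot [ 0.002   0.0066 -0.001 ] F [-3.86 -5.91  0.69] w -0.0002
Fy box -7.037679883973386
```

Emit:
{"method": "carry_out", "body": {"increments": [{"tx": 0.2,"ty": 0,"tz": 0.05,"wx": 0.002,"wy": 0.006,"wz": 0,"hand": 0}]}}

```text
time_s: 2.68
position: [0.5362, -0.1432, 0.252]
tool_rot: [3.141, 0.002, 1.063]
force: [-2.7, -4.1, 4.8]
grip_width: 0.0003
```

```bash
cat >> h.py <<'E'
def snap(k,n="wrist"):
    c=get_calibration(n);im=get_image(n)[:,:,::-1];cv2.imwrite(f"pics/{k}.png",im);o=telemetry.get_obs();print('Fbox',(o['force'][:2]@UX).round(1),(o['force'][:2]@UY).round(1))
    return c
E
python3 - <<'E'
from h import *
todo(*b2w(0.002,-.06),.251)
snap("w3")
E
```

```text
t 2.68 pos [ 0.5362 -0.1432  0.252 ] box xy 0.0031 -0.0691 cm [ 0.91 -0.11  0.1 ] rot [ 0.0005  0.0024 -0.0009] F [-2.72 -4.12  4.84] w 0.0003
Fbox 0.7 1.1
```

View pics/w3.png

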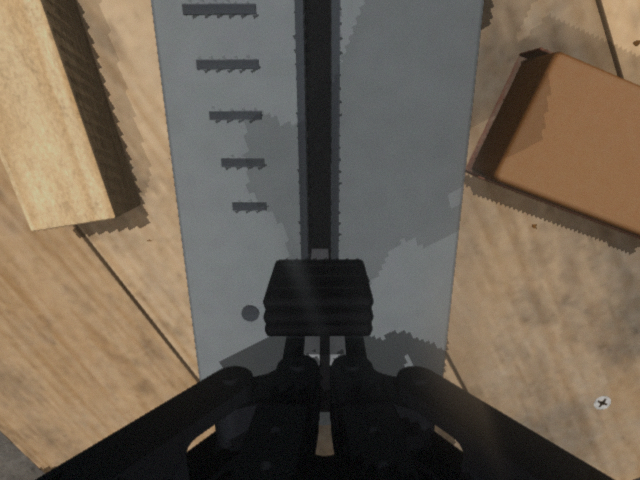

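```bash
cat >> h.py <<'E'
def bx(u,v,z,c):
    p=plane("wrist",(u,v),z,c);return np.array([(p[:2]-C)@UX,(p[:2]-C)@UY]).round(4)
E
python3 - <<'E'
from h import *
c=get_calibration("wrist")
for a in [(320,336,.108),(320,303,.108),(320,259,.07),(249,206,.06),(243,162,.06),(236,116,.06),(228,64,.06),(219,9,.06)]:print(a,bx(*a,c))
E
```

```text
(320, 336, 0.108) [ 0.0019 -0.0566]
(320, 303, 0.108) [ 0.0019 -0.0445]
(320, 259, 0.07) [ 0.0015 -0.0439]
(249, 206, 0.06) [-0.0282 -0.024 ]
(243, 162, 0.06) [-0.0295 -0.0058]
(236, 116, 0.06) [-0.0311  0.0119]
(228, 64, 0.06) [-0.0327  0.0305]
(219, 9, 0.06) [-0.0345  0.0486]
```

The lever sits at about s = 0.033 and follows the finger. By this calibration, s ≈ axis + 0.1025, so the crests should fall at axis −0.0515, −0.0335 and −0.0155. I must stay below +0.0025.

Emit:
{"method": "carry_out", "body": {"increments": [{"tx": 0.4,"ty": -0.1,"tz": 0.1,"wx": 0,"wy": 0.002,"wz": 0,"hand": 0},{"tx": 0.4,"ty": 0,"tz": 0,"wx": 0,"wy": 0,"wz": 0,"hand": 0},{"tx": 0.3,"ty": 0,"tz": 0,"wx": 0,"wy": 0,"wz": 0,"hand": 0}]}}

```text
time_s: 2.98
position: [0.5404, -0.134, 0.2513]
tool_rot: [3.141, 0.006, 1.061]
force: [-6.9, -10.5, 2.5]
grip_width: 0.0001
```

Run:
```python
from h import *
todo(*b2w(0.002,-.0515),.251)
print('Fy box',telemetry.get_obs()['force'][:2]@UY)
```

```text
t 2.98 pos [ 0.5404 -0.134   0.2513] box xy 0.0024 -0.059 cm [ 0.75 -0.04  0.03] rot [ 0.0008  0.0062 -0.0028] F [ -6.92 -10.52   2.46] w 0.0001
Fy box -12.561623055183526
```

Emit:
{"method": "carry_out", "body": {"increments": [{"tx": 0.4,"ty": 0,"tz": 0,"wx": 0,"wy": 0.005,"wz": -0.002,"hand": 0}]}}

```text
time_s: 3.07
position: [0.542, -0.1312, 0.2513]
tool_rot: [3.141, 0.005, 1.062]
force: [-9.2, -16.5, 1.3]
grip_width: -0.0
```

Emit:
{"method": "carry_out", "body": {"increments": [{"tx": 0.4,"ty": 0,"tz": 0,"wx": 0,"wy": 0,"wz": 0,"hand": 0}]}}

```text
time_s: 3.15
position: [0.5434, -0.1288, 0.2513]
tool_rot: [3.141, 0.01, 1.06]
force: [-13.8, -22.1, 5.7]
grip_width: -0.0
```

Run:
```python
from h import *
todo(*b2w(0.002,-.0515),.251)
print('Fy box',telemetry.get_obs()['force'][:2]@UY)
```

```text
t 3.15 pos [ 0.5434 -0.1288  0.2513] box xy 0.0025 -0.053 cm [ 0.15 -0.05  0.03] rot [ 0.0003  0.0101 -0.0035] F [-13.83 -22.14   5.73] w -0.0
Fy box -26.06874283667094
```

Run:
```python
from h import *
c=snap("w4");todo(*b2w(0.002,-.0515),.251)
import pickle;pickle.dump(c,open("w4.pkl","wb"))
im=get_image("side");cv2.imwrite("pics/s4.png",cv2.resize(im[130:250,290:450,::-1],None,fx=5,fy=5))
```

```text
Fbox 0.0 -8.1
t 3.2 pos [ 0.5436 -0.1285  0.2514] box xy 0.0025 -0.0526 cm [ 0.11 -0.05  0.04] rot [ 0.0004  0.0104 -0.0036] F [-3.89 -7.06  1.82] w -0.0003
```

View pics/w4.png

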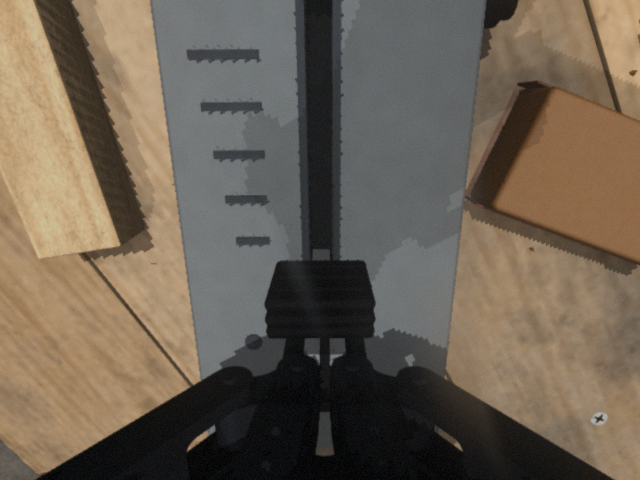

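View pics/s4.png

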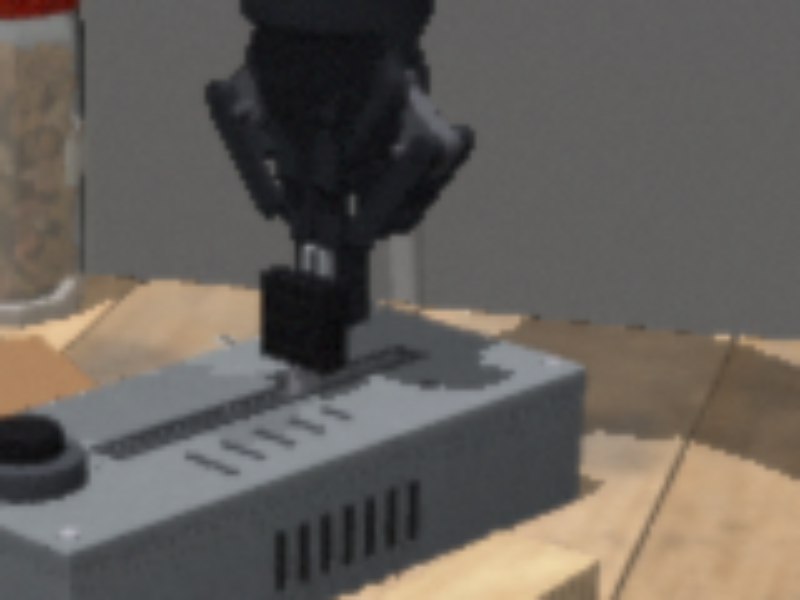

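The paddle still moves with the finger, and the resting force is about 8 N, so it is climbing crest 1. I continue more slowly.

Emit:
{"method": "carry_out", "body": {"increments": [{"tx": 0.25,"ty": -0.05,"tz": 0,"wx": 0,"wy": 0.01,"wz": -0.003,"hand": 0}]}}

```text
time_s: 3.33
position: [0.544, -0.1274, 0.2514]
tool_rot: [3.141, 0.005, 1.062]
force: [-3.5, -15.1, -0.3]
grip_width: 0.0001
```

Emit:
{"method": "carry_out", "body": {"increments": [{"tx": 0.25,"ty": 0,"tz": 0,"wx": 0,"wy": 0,"wz": 0,"hand": 0}]}}

```text
time_s: 3.42
position: [0.5451, -0.1257, 0.2513]
tool_rot: [3.141, 0.006, 1.061]
force: [-2.9, -2.4, 2.3]
grip_width: 0.0
```

Run:
```python
from h import *
todo(*b2w(0.002,-.0335),.251)
c=snap("w5")
im=cv2.imread("pics/w5.png")[180:420,150:490];cv2.imwrite("pics/w5z.png",cv2.resize(im,None,fx=2,fy=2))
```

```text
t 3.42 pos [ 0.5451 -0.1257  0.2513] box xy 0.0024 -0.0495 cm [ 1.6  -0.04  0.02] rot [ 0.0009  0.006  -0.0028] F [-2.89 -2.37  2.25] w 0.0
Fbox -0.3 -0.4
```

View pics/w5z.png

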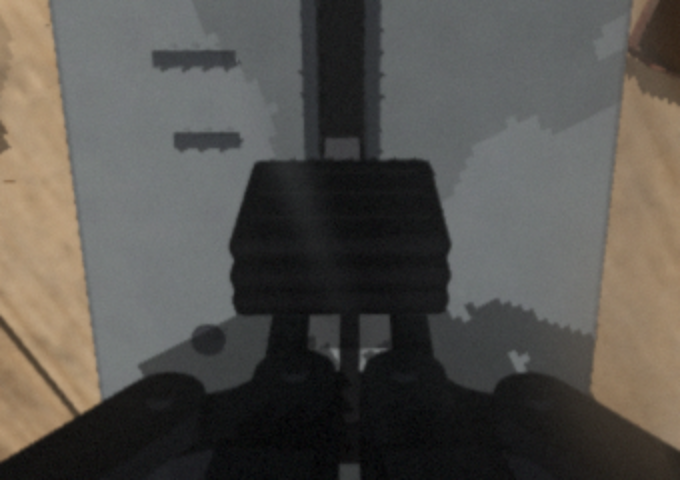

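Run:
```python
from h import *
c=get_calibration("wrist")
for a in [(320,335,.108),(320,302,.108),(320,259,.07),(254,250,.06),(248,209,.06)]:print(a,bx(*a,c))
todo(*b2w(0.002,-.0335),.251)
```

```text
(320, 335, 0.108) [ 0.0012 -0.0366]
(320, 302, 0.108) [ 0.0013 -0.0245]
(320, 259, 0.07) [ 0.0009 -0.0246]
(254, 250, 0.06) [-0.0277 -0.0243]
(248, 209, 0.06) [-0.0291 -0.006 ]
t 3.47 pos [ 0.5452 -0.1252  0.2513] box xy 0.0023 -0.0489 cm [ 1.54 -0.03  0.02] rot [ 0.0008  0.0055 -0.0024] F [-0.41 -0.19 -0.1 ] w -0.0004
```

Run:
```python
from h import *
c=snap("w6")
im=cv2.imread("pics/w6.png")[180:420,150:490];cv2.imwrite("pics/w6z.png",cv2.resize(im,None,fx=2,fy=2))
todo(*b2w(0.002,-.0335),.251)
```

```text
Fbox -0.8 0.5
t 3.52 pos [ 0.5453 -0.1249  0.2512] box xy 0.0022 -0.0487 cm [ 1.52 -0.02  0.01] rot [ 0.0005  0.0044 -0.0018] F [-0.49  0.86  0.16] w 0.0002
```

View pics/w6z.png

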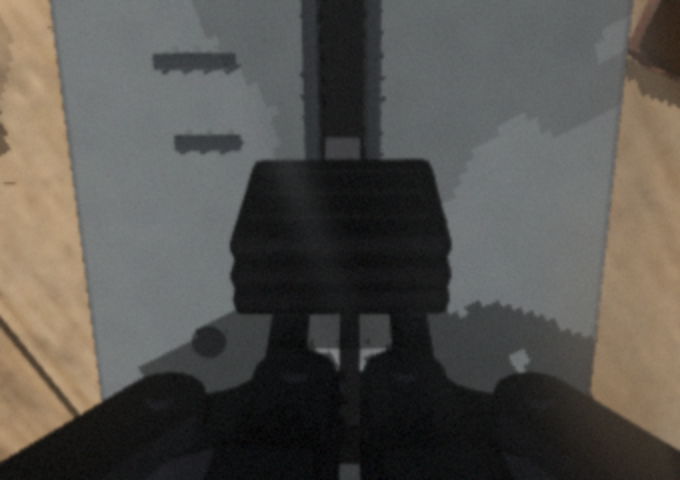

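Run:
```python
from h import *
for i in range(4):
    c=get_calibration("wrist");im=get_image("wrist");g=im.sum(2)[:, 312:330].mean(1)/3
    # edges of paddle in column band
    print([ (v) for v in range(200,360) if (g[v]<45)!=(g[v-1]<45)], end=' ');todo(*b2w(0.002,-.0335),.251)
cv2.imwrite("pics/w7.png",im[:,:,::-1]);print(g[240:350].astype(int))
```

```text
[248, 259, 354] t 3.57 pos [ 0.5452 -0.1248  0.2511] box xy 0.0021 -0.0486 cm [ 1.51 -0.01  0.01] rot [ 0.0003  0.004  -0.0014] F [-0.23 -0.33 -0.3 ] w -0.0003
[247, 257, 354] t 3.62 pos [ 0.5452 -0.1248  0.2511] box xy 0.0021 -0.0486 cm [ 1.51 -0.01  0.01] rot [ 0.0003  0.004  -0.0013] F [ 0.17  0.21 -0.08] w 0.0001
[244, 254, 354] t 3.67 pos [ 0.5452 -0.1248  0.2511] box xy 0.0021 -0.0486 cm [ 1.51 -0.01  0.  ] rot [ 0.0004  0.0042 -0.0013] F [ 0.64 -0.21 -0.61] w 0.0003
[241, 251, 354] t 3.72 pos [ 0.5452 -0.1249  0.2511] box xy 0.0021 -0.0487 cm [ 1.52 -0.01  0.01] rot [ 0.0004  0.0043 -0.0013] F [ 0.2  -0.97 -0.1 ] w 0.0002
[40 55 61 61 62 62 62 62 62 60 49 29 20 19 19 21 23 20 17 17 17 16 17 17
 18 20 22 21 16 14 17 16 15 16 17 17 18 20 22 17 16 16 17 17 16 18 18 19
 21 22 24 25 26 25 25 23 22 20 20 19 19 19 21 24 23 25 25 27 27 26 25 25
 23 23 22 23 25 25 26 27 28 27 26 25 25 23 27 38 43 43 42 42 42 42 42 43
 42 43 43 43 43 42 42 42 42 42 42 42 42 42]
```

The lever is moving ahead of a stationary finger: a damped snap into notch 1. I let it settle.

```bash
cat >> h.py <<'E'
def lev(k=None):
    c=get_calibration("wrist");im=get_image("wrist");g=im.sum(2)[:, 314:326].mean(1)/3
    d=[v for v in range(200,350) if g[v]<34 and g[v-1]>=34]
    o=telemetry.get_obs();p=o['position'][:2]-C
    v=d[0] if d else 0
    print('t',round(o['time_s'],2),'edge',v,'fast face box y',bx(320,v-.5,.07,c)[1],'axis',(p@UY).round(4),'F',(o['force'][:2]@UY).round(1),'z',o['position'][2].round(4))
    if k:cv2.imwrite(f"pics/{k}.png",im[:,:,::-1])
    return c
E
python3 - <<'E'
from h import *
for i in range(6): lev("w8")
E
```

```text
t 3.77 edge 247 fast face box y -0.0187 axis -0.0487 F -0.6 z 0.2512
t 3.82 edge 246 fast face box y -0.0184 axis -0.0488 F -0.6 z 0.2512
t 3.87 edge 245 fast face box y -0.018 axis -0.0488 F -0.3 z 0.2512
t 3.92 edge 245 fast face box y -0.0181 axis -0.0489 F 0.2 z 0.2513
t 3.97 edge 245 fast face box y -0.0182 axis -0.0489 F 1.1 z 0.2513
t 4.02 edge 245 fast face box y -0.0182 axis -0.049 F 0.3 z 0.2513
```

View pics/w8.png

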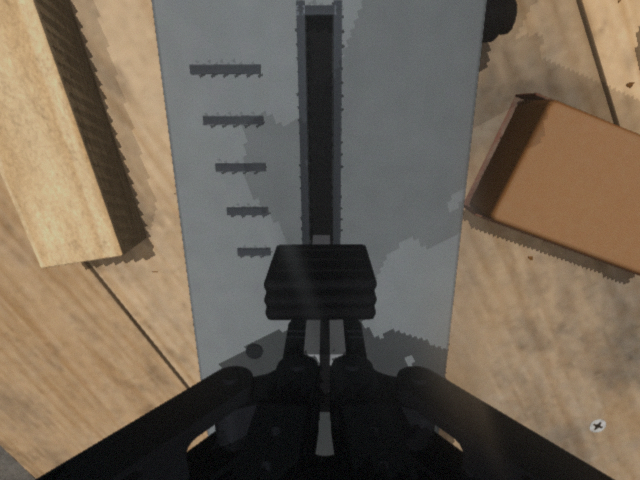

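Notch 1 is settled: the paddle centre is at about −0.0255 against the line at −0.0243, with force near 0. Next is crest 2.

Emit:
{"method": "carry_out", "body": {"increments": [{"tx": 0.4,"ty": 0,"tz": 0,"wx": 0,"wy": 0.004,"wz": -0.001,"hand": 0},{"tx": 0.3,"ty": 0,"tz": 0,"wx": 0,"wy": 0,"wz": 0,"hand": 0},{"tx": 0.3,"ty": 0,"tz": 0,"wx": 0,"wy": 0,"wz": 0,"hand": 0},{"tx": 0.3,"ty": 0,"tz": 0,"wx": 0,"wy": 0,"wz": 0,"hand": 0}]}}

```text
time_s: 4.35
position: [0.5507, -0.1155, 0.2514]
tool_rot: [3.141, 0.01, 1.06]
force: [-7.6, -10.0, 2.8]
grip_width: -0.0002
```

Run:
```python
from h import *
todo(*b2w(0.002,-.0335),.251)
lev()
```

```text
t 4.35 pos [ 0.5507 -0.1155  0.2514] box xy 0.0024 -0.0378 cm [ 0.43 -0.04  0.03] rot [ 0.0001  0.0096 -0.0039] F [ -7.62 -10.04   2.79] w -0.0002
t 4.4 edge 261 fast face box y -0.0149 axis -0.0374 F -5.4 z 0.2514
```

Emit:
{"method": "carry_out", "body": {"increments": [{"tx": 0.25,"ty": 0,"tz": 0,"wx": 0,"wy": 0.008,"wz": -0.003,"hand": 0},{"tx": 0.25,"ty": 0,"tz": 0,"wx": 0,"wy": 0,"wz": 0,"hand": 0}]}}

```text
time_s: 4.57
position: [0.5527, -0.1122, 0.2514]
tool_rot: [-3.141, 0.008, 1.061]
force: [-3.9, -6.0, 2.1]
grip_width: 0.0002
```

Run:
```python
from h import *
todo(*b2w(0.002,-.0335),.251)
lev();lev()
```

```text
t 4.57 pos [ 0.5527 -0.1122  0.2514] box xy 0.0025 -0.034 cm [ 0.05 -0.05  0.04] rot [-0.0005  0.0081 -0.0027] F [-3.86 -5.97  2.09] w 0.0002
t 4.62 edge 260 fast face box y -0.0104 axis -0.0336 F -3.8 z 0.2514
t 4.67 edge 260 fast face box y -0.0098 axis -0.0333 F -2.1 z 0.2514
```

Emit:
{"method": "carry_out", "body": {"increments": [{"tx": 0.2,"ty": 0,"tz": 0,"wx": 0,"wy": 0.004,"wz": -0.002,"hand": 0}]}}

```text
time_s: 4.75
position: [0.5539, -0.11, 0.2514]
tool_rot: [-3.141, 0.003, 1.063]
force: [-0.3, -1.1, -0.1]
grip_width: 0.0002
```

Run:
```python
from h import *
todo(*b2w(0.002,-.0335),.251)
for i in range(6):lev()
```

```text
t 4.75 pos [ 0.5539 -0.11    0.2514] box xy 0.0025 -0.0314 cm [-0.21 -0.05  0.04] rot [-0.0005  0.0027 -0.0004] F [-0.31 -1.1  -0.12] w 0.0002
t 4.8 edge 261 fast face box y -0.0073 axis -0.0309 F 0.5 z 0.2513
t 4.85 edge 259 fast face box y -0.0057 axis -0.0309 F -0.6 z 0.2513
t 4.9 edge 256 fast face box y -0.0044 axis -0.0309 F -0.6 z 0.2513
t 4.95 edge 252 fast face box y -0.0027 axis -0.031 F 0.8 z 0.2514
t 5.0 edge 248 fast face box y -0.001 axis -0.031 F 0.9 z 0.2514
t 5.05 edge 246 fast face box y -0.0003 axis -0.0311 F 0.0 z 0.2513
```

Second click: the fast face has reached about 0.000, which is notch 2. Crest 3 should be crossed near axis −0.0145.

Emit:
{"method": "carry_out", "body": {"increments": [{"tx": 0.4,"ty": -0.05,"tz": 0,"wx": 0,"wy": 0.002,"wz": 0,"hand": 0},{"tx": 0.3,"ty": 0,"tz": 0,"wx": 0,"wy": 0,"wz": 0,"hand": 0},{"tx": 0.3,"ty": 0,"tz": 0,"wx": 0,"wy": 0,"wz": 0,"hand": 0},{"tx": 0.3,"ty": 0,"tz": 0,"wx": 0,"wy": 0,"wz": 0,"hand": 0}]}}

```text
time_s: 5.38
position: [0.5591, -0.0995, 0.2515]
tool_rot: [-3.141, 0.009, 1.061]
force: [-7.4, -10.2, 2.0]
grip_width: 0.0001
```

Run:
```python
from h import *
todo(*b2w(0.002,-.0155),.251)
lev()
```

```text
t 5.38 pos [ 0.5591 -0.0995  0.2515] box xy 0.0019 -0.0198 cm [0.43 0.   0.04] rot [-0.0008  0.0088 -0.0028] F [ -7.38 -10.23   2.02] w 0.0001
t 5.43 edge 261 fast face box y 0.0032 axis -0.0193 F -6.6 z 0.2514
```

Emit:
{"method": "carry_out", "body": {"increments": [{"tx": 0.25,"ty": 0,"tz": 0,"wx": 0,"wy": 0.008,"wz": -0.003,"hand": 0},{"tx": 0.25,"ty": 0,"tz": 0,"wx": 0,"wy": 0,"wz": 0,"hand": 0}]}}

```text
time_s: 5.6
position: [0.561, -0.0962, 0.2514]
tool_rot: [-3.14, 0.007, 1.062]
force: [-4.6, -6.1, 1.6]
grip_width: 0.0003
```

Run:
```python
from h import *
todo(*b2w(0.002,-.0155),.251)
lev();lev();lev()
```

```text
t 5.6 pos [ 0.561  -0.0962  0.2514] box xy 0.002 -0.0159 cm [ 0.04 -0.    0.04] rot [-0.0013  0.0072 -0.0017] F [-4.56 -6.11  1.57] w 0.0003
t 5.65 edge 260 fast face box y 0.0078 axis -0.0154 F -2.3 z 0.2514
t 5.7 edge 260 fast face box y 0.0084 axis -0.0152 F -2.1 z 0.2514
t 5.75 edge 260 fast face box y 0.0089 axis -0.015 F -0.7 z 0.2514
```

Emit:
{"method": "carry_out", "body": {"increments": [{"tx": 0.15,"ty": 0,"tz": 0,"wx": 0,"wy": 0.003,"wz": -0.001,"hand": 0}]}}

```text
time_s: 5.83
position: [0.5622, -0.094, 0.2514]
tool_rot: [-3.141, 0.001, 1.064]
force: [-0.6, -1.3, -1.0]
grip_width: -0.0003
```

Run:
```python
from h import *
for i in range(8):lev("w9")
```

```text
t 5.88 edge 261 fast face box y 0.0109 axis -0.0131 F -0.5 z 0.2514
t 5.93 edge 259 fast face box y 0.0123 axis -0.0131 F 0.4 z 0.2514
t 5.98 edge 255 fast face box y 0.014 axis -0.0132 F 0.0 z 0.2514
t 6.03 edge 251 fast face box y 0.0156 axis -0.0133 F 0.2 z 0.2514
t 6.08 edge 247 fast face box y 0.0172 axis -0.0133 F -0.0 z 0.2514
t 6.13 edge 246 fast face box y 0.0176 axis -0.0134 F -1.7 z 0.2514
t 6.18 edge 245 fast face box y 0.0179 axis -0.0134 F -0.3 z 0.2514
t 6.23 edge 245 fast face box y 0.0179 axis -0.0135 F -0.9 z 0.2514
```

View pics/w9.png

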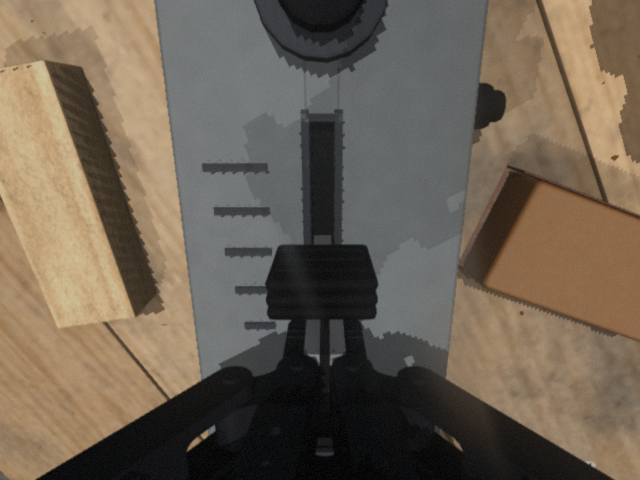

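Third click: the paddle has settled at about 0.0105 against the notch-3 line at 0.0113, and the force is about 0. I back off, then rise.

Emit:
{"method": "carry_out", "body": {"increments": [{"tx": -1.0,"ty": 0,"tz": 0,"wx": 0,"wy": 0,"wz": 0,"hand": 0},{"tx": -1.0,"ty": 0,"tz": 0,"wx": 0,"wy": 0,"wz": 0,"hand": 0},{"tx": 0,"ty": 0,"tz": -2.0,"wx": 0,"wy": 0,"wz": 0,"hand": 0},{"tx": 0,"ty": 0,"tz": -3.0,"wx": 0,"wy": 0,"wz": 0,"hand": 0},{"tx": 0,"ty": 0,"tz": -3.0,"wx": 0,"wy": 0,"wz": 0,"hand": 0}]}}

```text
time_s: 6.65
position: [0.5484, -0.114, 0.3258]
tool_rot: [-3.128, 0.002, 1.064]
force: [1.2, -0.4, -0.4]
grip_width: 0.0001
```

Run:
```python
from h import *
todo(*b2w(0.0012,.108),.34)
```

```text
t 6.65 pos [ 0.5484 -0.114   0.3258] box xy -0.0004 -0.0376 cm [14.56  0.14 -1.45] rot [-0.0138  0.0025  0.0001] F [ 1.25 -0.38 -0.36] w 0.0001
```

Emit:
{"method": "carry_out", "body": {"increments": [{"tx": 0,"ty": 0,"tz": -1.5,"wx": -0.014,"wy": 0.002,"wz": 0,"hand": 0},{"tx": 3.0,"ty": 0,"tz": -0.3,"wx": 0,"wy": 0,"wz": 0,"hand": 0},{"tx": 4.0,"ty": 0,"tz": 0,"wx": 0,"wy": 0,"wz": 0,"hand": 0},{"tx": 3.5,"ty": 0,"tz": 0,"wx": 0,"wy": 0,"wz": 0,"hand": 0},{"tx": 0,"ty": 0,"tz": 0,"wx": 0,"wy": 0,"wz": 0,"hand": 0}]}}

```text
time_s: 7.07
position: [0.6016, -0.0258, 0.3529]
tool_rot: [3.125, -0.002, 1.055]
force: [0.2, 0.7, -0.1]
grip_width: 0.0002
```

Run:
```python
from h import *
todo(*b2w(0.0012,.108),.27)
c=snap("w10")
todo(*b2w(0.0012,.108),.27)
c=get_calibration("wrist");print(c)
```

```text
t 7.07 pos [ 0.6016 -0.0258  0.3529] box xy 0.0033 0.0653 cm [ 4.25 -0.39  8.3 ] rot [ 0.0164 -0.0017 -0.0086] F [ 0.2   0.71 -0.12] w 0.0002
Fbox 0.3 -0.9
t 7.12 pos [ 0.6009 -0.0275  0.3528] box xy 0.0035 0.0635 cm [ 4.45 -0.41  8.28] rot [ 0.0162 -0.0004 -0.0087] F [-0.17 -0.89  0.69] w -0.0001
{'K': array([[395.29958109,   0.        , 324.30752244],
       [  0.        , 395.29958109, 243.80384364],
       [  0.        ,   0.        ,   1.        ]]), 'rvec': array([-2.72551187,  0.72278007,  0.09561713]), 'tvec': array([-0.54230538,  0.23601484,  0.41153098])}
```

View pics/w10.png

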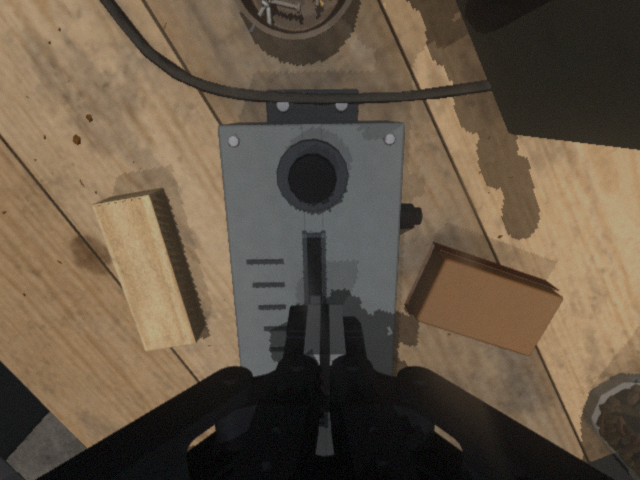

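The button is centred at about (312,178). The dark post at upper right lies beyond the box, so I also check clearance to the hanging hose.

Run:
```python
from h import *
c=get_calibration("wrist")
print('btn',bx(312,178,.076,c),'third line',bx(274,307,.06,c))
print('hose',tri("top",(313,138),"side",(226,205)),tri("top",(313,105),"side",(219,95)))
print('post base',plane("top",(360,137),0),plane("top",(330,137),0),plane("wrist",(512,135),0.,c))
```

```text
btn [0.001  0.1064] third line [-0.0292  0.0086]
hose (array([0.73642298, 0.04876403, 0.0994674 ]), np.float64(0.0028916295356841877)) (array([0.73096337, 0.04937394, 0.29397601]), np.float64(0.008270352027167764))
post base [ 0.7666842 -0.0491065  0.       ] [0.76789911 0.01284572 0.        ] [ 0.76777672 -0.04821978  0.        ]
```

Emit:
{"method": "carry_out", "body": {"increments": [{"tx": 1.6,"ty": -0.15,"tz": 0,"wx": 0.016,"wy": 0,"wz": -0.009,"hand": 0},{"tx": 1.6,"ty": -0.1,"tz": 1.0,"wx": 0,"wy": 0,"wz": 0,"hand": 0},{"tx": 1.0,"ty": 0,"tz": 2.0,"wx": 0,"wy": 0,"wz": 0,"hand": 0},{"tx": 0,"ty": 0,"tz": 1.5,"wx": 0,"wy": 0,"wz": 0,"hand": 0},{"tx": 0,"ty": 0,"tz": 0.5,"wx": 0,"wy": 0,"wz": 0,"hand": 0}]}}

```text
time_s: 7.53
position: [0.6201, 0.0089, 0.2998]
tool_rot: [3.137, -0.0, 1.062]
force: [0.6, 0.6, -0.9]
grip_width: 0.0002
```

Run:
```python
from h import *
todo(*b2w(0.0012,.1075),.262)
```

```text
t 7.53 pos [0.6201 0.0089 0.2998] box xy 0.0026 0.1046 cm [ 0.28 -0.16  3.78] rot [ 0.0049 -0.0004 -0.0018] F [ 0.59  0.59 -0.93] w 0.0002
```

Emit:
{"method": "carry_out", "body": {"increments": [{"tx": 0.3,"ty": -0.15,"tz": 0.8,"wx": 0.005,"wy": 0,"wz": -0.002,"hand": 0},{"tx": 0,"ty": 0,"tz": 1.2,"wx": 0,"wy": 0,"wz": 0,"hand": 0},{"tx": 0,"ty": 0,"tz": 1.0,"wx": 0,"wy": 0,"wz": 0,"hand": 0},{"tx": 0,"ty": 0,"tz": 0,"wx": 0,"wy": 0,"wz": 0,"hand": 0}]}}

```text
time_s: 7.87
position: [0.6191, 0.0111, 0.2645]
tool_rot: [-3.139, 0.001, 1.062]
force: [-0.8, -0.1, -1.3]
grip_width: 0.0001
```

Run:
```python
from h import *
todo(*b2w(0.0012,.1075),.252)
snap("s11","side");snap("w11")
a=cv2.imread("pics/s11.png")[150:270,230:390];cv2.imwrite("pics/s11z.png",cv2.resize(a,None,fx=5,fy=5))
todo(*b2w(0.0012,.1075),.252)
```

```text
t 7.87 pos [0.6191 0.0111 0.2645] box xy 0.0007 0.1061 cm [0.14 0.05 1.25] rot [-0.0027  0.0009 -0.0018] F [-0.79 -0.14 -1.33] w 0.0001
Fbox 0.6 -0.3
Fbox -0.4 0.8
t 7.97 pos [0.6196 0.0111 0.2666] box xy 0.0011 0.1063 cm [0.12 0.01 1.46] rot [-0.0008  0.0002 -0.0018] F [ 0.03  0.91 -0.5 ] w 0.0001
```

View pics/s11z.png

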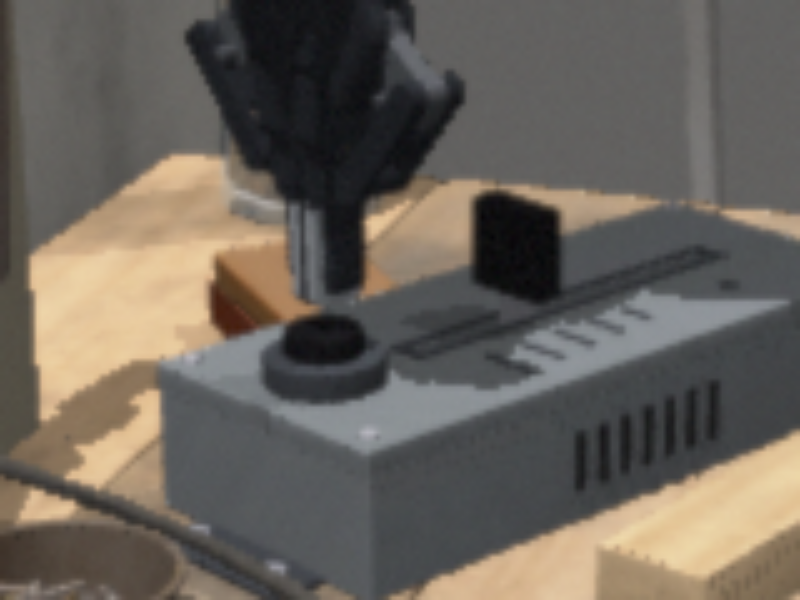

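View pics/w11.png

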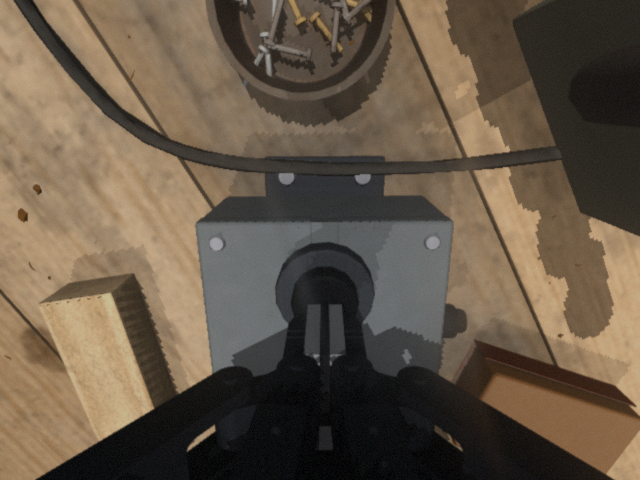

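Emit:
{"method": "carry_out", "body": {"increments": [{"tx": 0.1,"ty": 0,"tz": 0.6,"wx": 0,"wy": 0,"wz": -0.002,"hand": 0},{"tx": 0,"ty": 0,"tz": 0.5,"wx": 0,"wy": 0,"wz": 0,"hand": 0}]}}

```text
time_s: 8.13
position: [0.621, 0.0115, 0.2576]
tool_rot: [3.139, -0.001, 1.064]
force: [-0.2, -0.9, -0.7]
grip_width: -0.0001
```

Emit:
{"method": "carry_out", "body": {"increments": [{"tx": 0,"ty": 0,"tz": 0.3,"wx": 0,"wy": 0,"wz": 0,"hand": 0}]}}

```text
time_s: 8.22
position: [0.6212, 0.0115, 0.2546]
tool_rot: [3.138, -0.001, 1.064]
force: [-2.0, -0.4, 2.0]
grip_width: 0.0
```

Run:
```python
from h import *
todo(*b2w(0.0012,.1075),.2436)
```

```text
t 8.22 pos [0.6212 0.0115 0.2546] box xy 0.0023 0.1074 cm [ 0.01 -0.12  1.1 ] rot [ 0.0037 -0.0012 -0.    ] F [-2.01 -0.38  2.  ] w 0.0
```

Emit:
{"method": "carry_out", "body": {"increments": [{"tx": 0,"ty": -0.1,"tz": 0.3,"wx": 0.003,"wy": 0,"wz": 0,"hand": 0}]}}

```text
time_s: 8.3
position: [0.6208, 0.0118, 0.2519]
tool_rot: [3.139, -0.001, 1.064]
force: [1.8, -2.0, 3.2]
grip_width: -0.0001
```

Emit:
{"method": "carry_out", "body": {"increments": [{"tx": 0,"ty": 0,"tz": 0.3,"wx": 0,"wy": 0,"wz": 0,"hand": 0}]}}

```text
time_s: 8.38
position: [0.6208, 0.0117, 0.2493]
tool_rot: [3.139, -0.001, 1.064]
force: [-4.7, 1.0, 14.5]
grip_width: 0.0002
```

Emit:
{"method": "carry_out", "body": {"increments": [{"tx": 0,"ty": 0,"tz": 0.2,"wx": 0,"wy": 0,"wz": 0,"hand": 0}]}}

```text
time_s: 8.47
position: [0.6208, 0.0118, 0.2491]
tool_rot: [3.138, -0.002, 1.064]
force: [-11.3, 0.7, 25.9]
grip_width: -0.0001
```

Run:
```python
from h import *
snap("s12","side");o=telemetry.get_obs();print(o['position'],o['force'])
a=cv2.imread("pics/s12.png")[180:260,260:340];b=cv2.imread("pics/s11.png")[180:260,260:340]
cv2.imwrite("pics/s12z.png",cv2.resize(np.hstack([b,a]),None,fx=5,fy=5,interpolation=cv2.INTER_CUBIC))
```

```text
Fbox -7.9 -3.5
[0.6207978  0.01178793 0.24932707] [-8.54584694  0.79585786 15.70875822]
```

View pics/s12z.png

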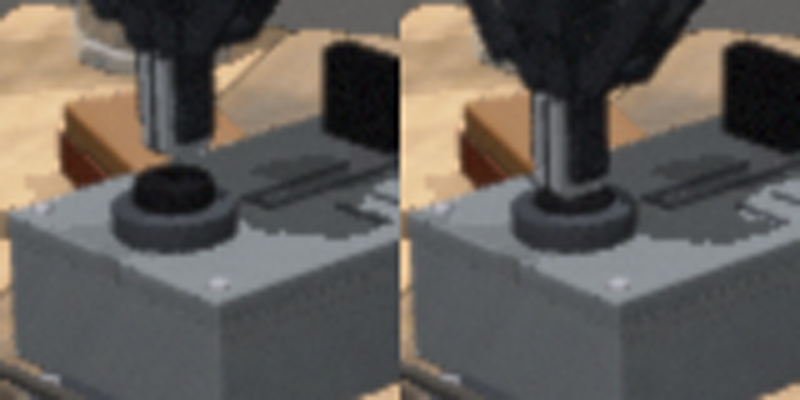

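Run:
```python
from h import *
print(tri("top",zt(172,187),"side",(294.6,216.2)))
w=b2w(.0012,.108)
for z in(.07,.076,.079,.082):
    a=np.linspace(0,2*np.pi,60);P=np.c_[w[0]+.015*np.cos(a),w[1]+.015*np.sin(a),0*a+z];q=proj("side",P);print(z,'zoom rows',((q[:,1].min()-150)*5).round(),((q[:,1].max()-150)*5).round(),'cols',((q[:,0].min()-230)*5).round(),((q[:,0].max()-230)*5).round())
```

```text
(array([0.61997409, 0.01302077, 0.07856541]), np.float64(0.00016315561283208736))
0.07 zoom rows 338.0 367.0 cols 281.0 364.0
0.076 zoom rows 322.0 352.0 cols 281.0 363.0
0.079 zoom rows 315.0 344.0 cols 281.0 363.0
0.082 zoom rows 307.0 336.0 cols 280.0 363.0
```

Run:
```python
from h import *
a=cv2.imread("pics/s12.png")[205:235,278:313];b=cv2.imread("pics/s11.png")[205:235,278:313]
z=np.hstack([b,a]);z=np.clip(z.astype(float)*2.2,0,255).astype('uint8')
cv2.imwrite("pics/s12y.png",cv2.resize(z,None,fx=11,fy=11,interpolation=cv2.INTER_NEAREST))
```

```text
(no output)
```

View pics/s12y.png

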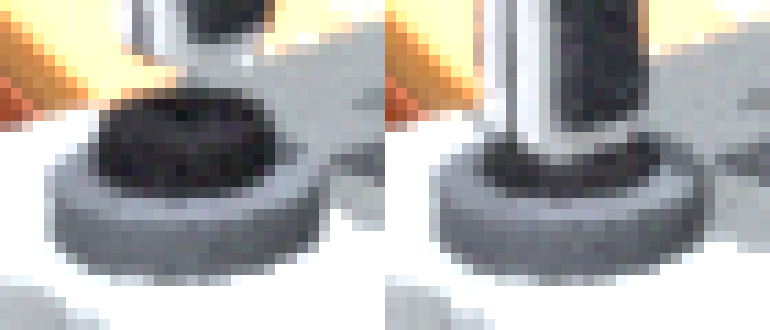

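The button shoulder dropped about 3 px (about 6 mm), close to the collar. Travel stalled at z = 0.249 while the force rose well past 5 N, so the button is bottomed. I release it by rising straight up.

Emit:
{"method": "carry_out", "body": {"increments": [{"tx": 0,"ty": 0,"tz": -0.5,"wx": 0,"wy": 0,"wz": 0,"hand": 0},{"tx": 0,"ty": 0,"tz": -1.0,"wx": 0,"wy": 0,"wz": 0,"hand": 0},{"tx": 0,"ty": 0,"tz": -2.5,"wx": 0,"wy": 0,"wz": 0,"hand": 0},{"tx": 0,"ty": 0,"tz": -3.0,"wx": 0,"wy": 0,"wz": 0,"hand": 0},{"tx": 0,"ty": 0,"tz": -3.0,"wx": 0,"wy": 0,"wz": 0,"hand": 0}]}}

```text
time_s: 8.93
position: [0.6182, 0.0125, 0.3466]
tool_rot: [-3.134, 0.002, 1.064]
force: [0.7, 0.1, 0.1]
grip_width: -0.0003
```

Emit:
{"method": "carry_out", "body": {"increments": [{"tx": -2.0,"ty": 0,"tz": -2.0,"wx": 0,"wy": 0,"wz": 0,"hand": 0},{"tx": -2.0,"ty": 0,"tz": 0,"wx": 0,"wy": 0,"wz": 0,"hand": 0},{"tx": -1.5,"ty": 0,"tz": 0,"wx": 0,"wy": 0,"wz": 0,"hand": 0},{"tx": -1.0,"ty": 0,"tz": 0,"wx": 0,"wy": 0,"wz": 0,"hand": 0},{"tx": 0,"ty": 0,"tz": 0,"wx": 0,"wy": 0,"wz": 0,"hand": 0}]}}

```text
time_s: 9.35
position: [0.587, -0.0457, 0.3781]
tool_rot: [3.137, -0.002, 1.067]
force: [0.1, -1.4, -0.1]
grip_width: -0.0001
```

Run:
```python
from h import *
snap("s13","side");snap("t13","top")
c=snap("w13");todo(.6,0,.4);c=get_calibration("wrist");print(c['tvec'])
a=cv2.imread("pics/s13.png")[160:260,260:420];cv2.imwrite("pics/s13z.png",cv2.resize(a,None,fx=5,fy=5,interpolation=cv2.INTER_CUBIC))
d=cv2.absdiff(cv2.imread("pics/s13.png"),cv2.imread("pics/side0.png")).max(2)[160:280,200:460]>60
print('changed px by col/row',np.argwhere(d).min(0)+[160,200],np.argwhere(d).max(0)+[160,200])
```

```text
Fbox 0.2 1.1
Fbox 0.1 0.9
Fbox -0.4 0.9
t 9.5 pos [ 0.5876 -0.044   0.3774] box xy -0.0001 0.0426 cm [ 4.46 -1.03 -2.25] rot [ 0.0036 -0.0025  0.0041] F [0.11 0.99 0.7 ] w 0.0003
[-0.53778449  0.20047922  0.4321147 ]
changed px by col/row [181 324] [233 459]
```

View pics/s13z.png

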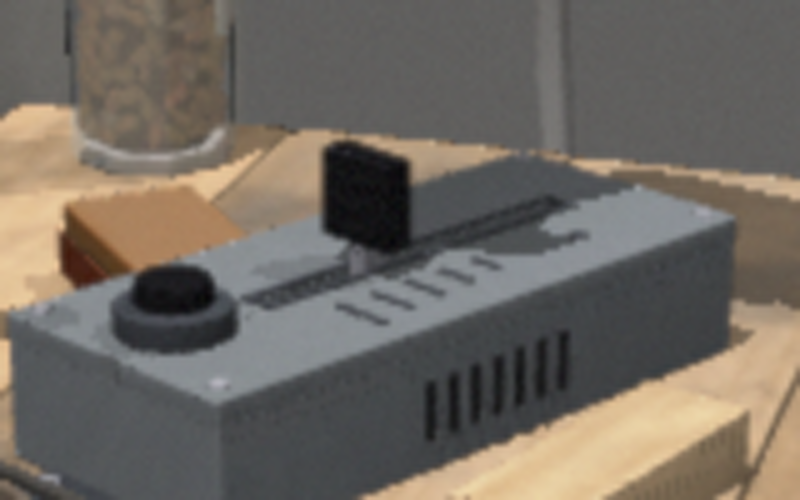

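View pics/w13.png

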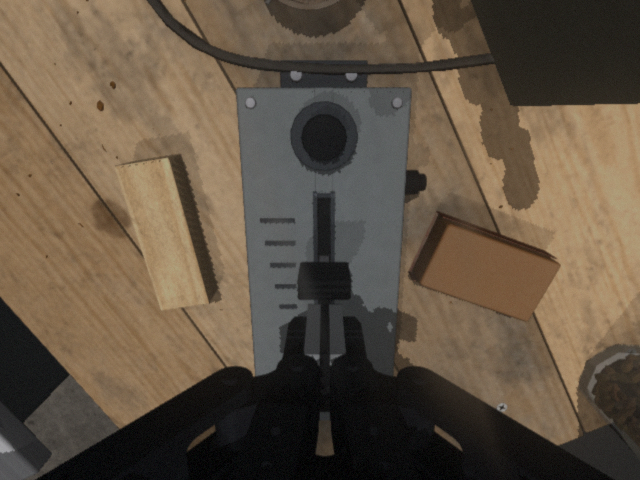

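The button shows no change from its initial up picture, and the paddle stands at line 3. I make one numeric check of press depth, lever position and bystanders before handing in.

Run:
```python
from h import *
A=cv2.imread("pics/s11.png").max(2);B=cv2.imread("pics/s12.png").max(2);D=cv2.imread("pics/s13.png").max(2)
for col in(287,288,300,301,302):
    print(col,'\n up',A[209:226,col],'\n dn',B[209:226,col],'\n up',D[209:226,col])
w=b2w(.0012,.108)
for z in(.079,.073):
    a=np.linspace(0,2*np.pi,720);P=np.c_[w[0]+.015*np.cos(a),w[1]+.015*np.sin(a),0*a+z];q=proj("side",P)
    print(z,{c:q[np.abs(q[:,0]-c)<.3][:,1].min().round(1) for c in(288,300,301)})
c=get_calibration("wrist")
print('fast face',bx(324,262,.07,c),'n3 line',bx(283,265,.06,c),'btn',bx(324,138,.079,c))
t0=cv2.imread("pics/top0.png");t1=cv2.imread("pics/t13.png")
s0=cv2.imread("pics/side0.png")
for n,(r0,r1,c0,c1),x,y in(("block",(190,225,270,320),s0,cv2.imread("pics/s13.png")),("offcut",(238,280,345,415),s0,cv2.imread("pics/s13.png")),("tin",(250,290,215,270),s0,cv2.imread("pics/s13.png"))):
    print(n,cv2.absdiff(x,y).max(2)[r0:r1,c0:c1].max())
```

```text
287 
 up [175 177 175 175 169 118  59  45  30  24  20  25  50  72  78  72  58] 
 dn [115 115 114 117 110 128 114  95  77  49  33  31  49  73  76  72  60] 
 up [173 173 173 173 166 117  61  47  34  26  24  28  47  73  85  71  58]
288 
 up [164 175 176 176 161  81  35  27  24  19  23  17  30  60  75  77  60] 
 dn [ 96  98  97  97 111 117 114 107  67  36  28  26  29  59  75  73  61] 
 up [174 172 173 171 159  81  36  32  21  18  17  20  29  60  81  77  58]
300 
 up [ 94 112  91  83  68  31  18  28  22  20  20  15  27  68  85  70  53] 
 dn [28 23 29 33 26 27 58 74 52 25 29 27 35 69 86 71 54] 
 up [168 161 153 147 119  58  33  29  24  18  17  17  29  65  81  68  50]
301 
 up [98 88 85 85 80 46 30 25 17 17 14 22 45 83 84 57 46] 
 dn [64 44 38 40 45 52 77 79 43 25 29 27 48 81 84 56 47] 
 up [145 142 148 149 142  82  47  31  18  17   8  17  44  82  82  54  45]
302 
 up [140  94  86  86  85  81  58  39  26  22  21  44  80  85  82  53  45] 
 dn [144  91  81  82  84  81  85  79  55  37  26  45  80  87  81  54  47] 
 up [154 144 147 148 148 139  99  64  45  39  28  45  78  86  78  55  45]
0.079 {288: np.float64(214.0), 300: np.float64(213.5), 301: np.float64(213.9)}
0.073 {288: np.float64(217.2), 300: np.float64(216.6), 301: np.float64(216.9)}
fast face [0.0012 0.0179] n3 line [-0.0308  0.0114] btn [0.0008 0.1088]
block 22
offcut 32
tin 36
```

Shoulder drop is about 3 px, against 3.2 px predicted for 6 mm, so the press was essentially full. The lever's fast face is at 0.0179, the notch-3 value, and the bystanders are unchanged.

Run:
```python
from h import *
print(r.finish_job())
```

```text
the job is handed in; nothing more can be done
None
```

The lever is resting in the third notch, and the start button was pressed once and sprang back up. I handed the job in at about 9.5 s of the 64 s allowed; no verdict is reported.

- **Lever:** I pushed only the paddle's off side, with the shut fingertips. I counted three clicks, each with the force dropping to about 0 and the paddle snapping ahead of the finger. I stopped there, well short of the crest before notch 4. In the last wrist image the paddle centre was about 1 mm from the third line (box y 0.0104 against 0.0114), the same as when it clicked in.
- **Button:** I pressed straight down until travel stalled at 15–26 N. In the side view the button dropped about 3 px, against 3.2 px expected for its full 6 mm. After release it looked the same as before the press.
- **Surroundings:** The sanding block, offcut and tin showed no visible change in the side view, and the gripper was clear of everything at hand-in.

Two readings disagreed with what I expected:
- **Push force:** it briefly reached about 26 N while moving on the first crest, against the stated 5–10 N. It was about 8 N when still, which I put down to damping in the lever, so I went slower after that.
- **Button height:** the images put the button top about 2–3 mm lower than where the fingertips first felt it. I judged the press by the force stall and the image drop instead.

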